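# Find the slide turntable with the gummed bearing and put it in the repair bay

### The arm

A 6-joint arm with a two-finger parallel gripper is mounted at the origin on the work surface. World frame = base frame: x ahead of the robot, y to its left, z up, the work surface at z = 0. Lengths are in m, angles in rad, forces in N, time in s.
With the tool pointing down it reaches from about 0.3 to 0.875 m from the base axis. Payload 6.4 kg.
Tool frame: the origin (TCP) lies midway between the tips of the shut fingers; the grasp point (between the pads) lies 19 mm behind it; z points along the fingers, y is the line along which they close (so a half turn about z gives the same grasp; the last joint's range is limited). The gripper opens to 85 mm and grips with 20 to 120 N. Pads are 22 mm wide; open, the fingers measure 114 mm over their backs; the gripper's body (76 mm by 85 mm) begins 54 mm behind the grasp point. The pads swing forward as they close: fully open they stand 13 mm farther back than shut.
Start: joints at [0.977, 0.181, 1.607, -0, 1.354, -0.206], TCP at [0.217, 0.532, 0.231] pointing down, gripper open.
Joint ranges: [-2.99, 2.99], [-0.89, 2.07], [0.3, 2.58], [-1.14, 4.28], [0, 2.63], [-3.12, 3.12]. Speed limits (rad/s): [2.57, 2.57, 3.01, 3.14, 3.14, 3.14].

### API

Orientations are given as a unit quaternion [w, x, y, z].
In Python, from bench import status, camera, ctrl gives the robot as it stands. The module is installed in compiled form; this text tells all that it offers.
- The arm moves only by the shell command python3 -m handwheel 'ROWS'. ROWS is JSON, a list that holds one entry, the list of rows, each a list of 7 numbers: the opening, from -1 (shut) to 1 (fully open), then the shift along the tool's x, y, z in cm, then the turn, a rotation vector about the tool's x, y, z in degrees. A call has 1 to 10 rows; each row is the pose to reach, as a shift and turn from the pose commanded when the call began, along the tool's axes at that moment; what a row does not reach only later rows make up. A row lasts 1/8 s, in which the tool goes at most 62.5 mm and 10.7 degrees, less where a joint would pass 70% of its speed; a pose out of reach is approached as far as the arm can. A call with a gripper value outside its range is refused whole. The fingers move at their own pace and stop on an object; the grip force is fixed at half the most. Time passes only in rows, so rows that repeat a pose let the fingers close. It gives the time, the measured TCP pose, the force, the opening and the grip force at its end, in the units of the state.
- status.get_obs(): the state, without advancing time (a new reading comes with each control period).
- camera(name): name is "side" or "top"; returns a dict with "frame" (400x640x3 uint8, blue, green, red), "depth" (400x640 float32, m along the optical axis (not along the pixel's ray), 0 where there is no reading), "fx", "fy", "cx", "cy" (pixels), "extrinsics" (4x4, takes a point from camera to world coordinates). Camera axes: x right, y down, z forward; pixel columns grow to the right and rows downward; lengths in m; the calibration is good to about 2 mm. A picture is of the moment at which its call begins.
- ctrl.hand_in(): hands the job in; it is judged then, once.
The state is a dict: "time_s": time; "q": joint angles; "dq": joint speeds; "joint_efforts": joint torques, N m; "eef_pos": TCP position; "eef_rot": TCP orientation; "wrist_force": force on the tool from outside, world axes, zero at the start; "torque": the same for the moment, N m; "opening": opening from 0.0 (shut) to 1.0 (fully open); "grasp_force": force on a finger pad.
Only numpy, scipy, OpenCV 4.12 (cv2) and the standard library are available. Lean on these libraries where they do the work, as an engineer would, in place of code of your own. Each camera call takes 0.05 s, during which the arm holds its last target. There are 200 camera calls.

### The job

One of the three slide-ringing turntables has a gummed-up bearing. Spin the disc of each one where it stands, by pushing its finger pin, and see which disc drags to a stop at once instead of coasting. Then slide that turntable across the desk, upright and without lifting it, fully into the wooden repair bay so that no part of its base sticks out of the mouth, and leave the other two turntables and the other things on the desk where they are.

Things in the scene. Friction and masses are not known exactly. Their poses are not given: they have to be found in the camera images.
- bay: The repair bay: three low light-wood rails (12 mm thick, 22 mm high) fixed on the desk in a U, with a grey cloth patch flush with the desk between them. Inside it is 130 mm wide (its x) and 125 mm deep (its y); the open mouth is on its -y side, the back rail on its +y side. Origin: on the desk, at the centre of the inside. There is no floor or sill: a turntable slides in along +y.
- turntable_a: One of three like turntables, loose, 0.5 to 0.8 kg: round dark-steel base 96 mm across, 14 mm high; 28 mm thick column; aluminium disc 72 mm across, its top 36 mm up; finger pin up to 56 mm. Origin: centre of the underside, z up. A few newtons slide it. Any of them can stand in any place. The bad one cannot be told by looking (its disc rides 0.05 mm low, too little to measure), only by spinning.
- disc_a (a joint): Angle (rad) of the disc of turntable_a on its vertical bearing, 0 at the start, counter-clockwise from above positive, unlimited (keeps counting over whole turns). A good disc, pushed at about 0.1 m/s on the pin, coasts on for several seconds; the bad one takes about 1.2 N at the pin to turn and stops as soon as nothing pushes it.
- pin_a (a point): Top centre of the black finger pin of turntable_a: 10 mm across, 20 mm tall (36 to 56 mm above the desk), standing on the disc 26 mm from its axis. It turns with the disc.
- turntable_b: One of three like turntables, loose, 0.5 to 0.8 kg: round dark-steel base 96 mm across, 14 mm high; 28 mm thick column; aluminium disc 72 mm across, its top 36 mm up; finger pin up to 56 mm. Origin: centre of the underside, z up. A few newtons slide it. Any of them can stand in any place. The bad one cannot be told by looking (its disc rides 0.05 mm low, too little to measure), only by spinning.
- disc_b (a joint): Angle (rad) of the disc of turntable_b on its vertical bearing, 0 at the start, counter-clockwise from above positive, unlimited (keeps counting over whole turns). A good disc, pushed at about 0.1 m/s on the pin, coasts on for several seconds; the bad one takes about 1.2 N at the pin to turn and stops as soon as nothing pushes it.
- pin_b (a point): Top centre of the black finger pin of turntable_b: 10 mm across, 20 mm tall (36 to 56 mm above the desk), standing on the disc 26 mm from its axis. It turns with the disc.
- turntable_c: One of three like turntables, loose, 0.5 to 0.8 kg: round dark-steel base 96 mm across, 14 mm high; 28 mm thick column; aluminium disc 72 mm across, its top 36 mm up; finger pin up to 56 mm. Origin: centre of the underside, z up. A few newtons slide it. Any of them can stand in any place. The bad one cannot be told by looking (its disc rides 0.05 mm low, too little to measure), only by spinning.
- disc_c (a joint): Angle (rad) of the disc of turntable_c on its vertical bearing, 0 at the start, counter-clockwise from above positive, unlimited (keeps counting over whole turns). A good disc, pushed at about 0.1 m/s on the pin, coasts on for several seconds; the bad one takes about 1.2 N at the pin to turn and stops as soon as nothing pushes it.
- pin_c (a point): Top centre of the black finger pin of turntable_c: 10 mm across, 20 mm tall (36 to 56 mm above the desk), standing on the disc 26 mm from its axis. It turns with the disc.
- petri: Bystander: covered glass petri dish, 96 mm across, 18 mm high, loose. Origin: centre of its underside.
- jar: Bystander: small jar, 36 mm across, 50 mm high, loose. Origin: centre of its underside.
- slidebox: Bystander: closed slide box, 57 mm (its x) by 87 mm (its y), 30 mm high, loose. Origin: centre of its underside.
- eyepiece: Bystander: dark-steel microscope eyepiece standing upright, 36 mm across, 45 mm high, loose. Origin: centre of its underside.
Mind the look-alikes: they are no part of the job. What is shaped like the turntable_c but turquoise or yellow is not meant.

How it is judged:
By the outcome, as a careful person would: the job done as asked, in the order asked, and still so for the second after the job is handed in, with the robot touching nothing.
It also fails if it takes over 72 s, if anything falls off the work surface, if the arm or the gripper's body presses on something with over 40 N, if the wrist force passes 120 N, or if a joint passes its speed limit or range.

## Working session

There is one attempt and no reset: what is moved stays moved. The work goes in short steps, Python scripts to look and compute and a shell command to move; the robot and the scene stay as the last step left them, time stands still between calls to the robot, and variables do not carry over. Pictures are saved under pics/ and viewed, at most 10 in all, crops included, and the job is handed in when it is done.

```bash
mkdir -p pics; python3 - <<'E'
from bench import status,camera
import cv2,numpy as np
for n in("top","side"):
    c=camera(n);cv2.imwrite(f"pics/{n}0.png",c["frame"]);np.savez(f"{n}0.npz",**c)
    print(n,c["fx"],c["fy"],c["cx"],c["cy"],np.round(c["extrinsics"],3).tolist())
o=status.get_obs();print(o["time_s"],o["eef_pos"],o["eef_rot"],o["wrist_force"],o["opening"])
E
```

```text
top 427.7900320640475 427.7900320640475 319.915172524396 198.38005049712507 [[-0.006, -0.981, 0.192, 0.28], [-1.0, 0.004, -0.007, -0.026], [0.006, -0.192, -0.981, 1.372], [0.0, 0.0, 0.0, 1.0]]
side 389.38562848981314 389.38562848981314 325.4092095528711 198.76974075026172 [[-0.953, -0.233, 0.194, 0.365], [-0.303, 0.709, -0.636, 0.593], [0.011, -0.665, -0.747, 0.809], [0.0, 0.0, 0.0, 1.0]]
0.1 [0.21713131 0.53186762 0.23047192] [-3.12799829e-04  1.92685940e-01  9.81260142e-01 -7.51873472e-04] [-0.37808218 -0.4772946   0.40283849] 0.9984417592577047
```

View pics/top0.png

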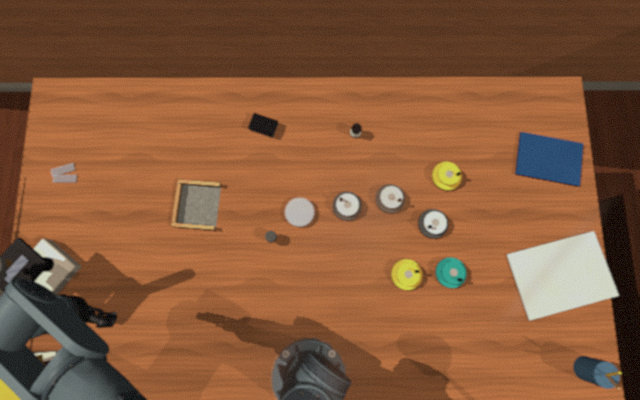

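View pics/side0.png

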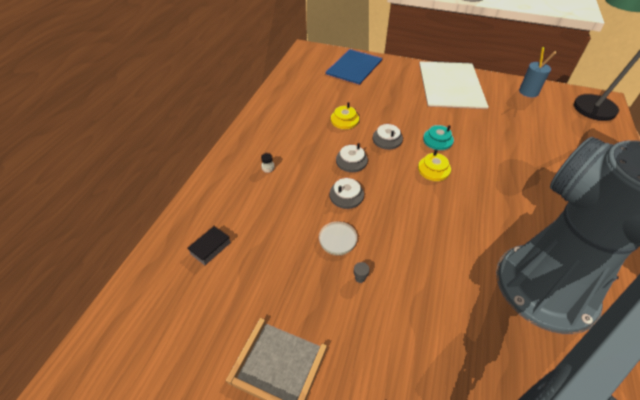

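The top view shows three grey and white turntables at px (347,206), (391,198) and (433,223). The yellow ones at (447,176) and (407,275) and the turquoise one at (451,272) are decoys. The petri dish is at (300,212), the eyepiece at (271,237), the slide box at (263,125) and the jar at (356,130). The bay is at (198,205) with its mouth facing right (-y).

```bash
cat > h.py <<'E'
import numpy as np,cv2
def ray(c,u,v,z):
    E=c["extrinsics"];d=E[:3,:3]@np.array([(u-c["cx"])/c["fx"],(v-c["cy"])/c["fy"],1.]);t=(z-E[2,3])/d[2]
    return (E[:3,3]+t*d)[:2]
def proj(c,p):
    E=c["extrinsics"];q=E[:3,:3].T@(np.array(p)-E[:3,3]);return c["fx"]*q[0]/q[2]+c["cx"],c["fy"]*q[1]/q[2]+c["cy"]
def rect(c,x0,x1,y0,y1,z,s=1000):
    "metric top-down rectification at height z; up=+x,left=+y, s px/m"
    w,h=int((y1-y0)*s),int((x1-x0)*s)
    src=np.float32([proj(c,(x,y,z)) for x,y in((x1,y1),(x1,y0),(x0,y0),(x0,y1))])
    M=cv2.getPerspectiveTransform(src,np.float32([[0,0],[w,0],[w,h],[0,h]]))
    return cv2.warpPerspective(c["frame"],M,(w,h),flags=cv2.INTER_CUBIC)
E
python3 - <<'E'
from h import *
c=dict(np.load("top0.npz"));f=c["frame"];hsv=cv2.cvtColor(f,cv2.COLOR_BGR2HSV)
m=((hsv[...,1]<60)&(hsv[...,2]>120)).astype(np.uint8);m[:, :280]=0;m[:,470:]=0
n,l,s,ce=cv2.connectedComponentsWithStats(m)
for i in range(1,n):
    if s[i,4]>30: print("white",s[i].tolist(),ce[i].round(1),ray(c,*ce[i],.036).round(4))
m=((hsv[...,1]<110)).astype(np.uint8);m[:, :160]=0;m[:,470:]=0;m[270:]=0;m[:100]=0
n,l,s,ce=cv2.connectedComponentsWithStats(m)
for i in range(1,n):
    if s[i,4]>40: print("grey",s[i].tolist(),ce[i].round(1),ray(c,*ce[i],.01).round(4))
r=f[100:310,160:480]
cv2.imwrite("pics/crop1.png",cv2.resize(r,None,fx=2.5,fy=2.5,interpolation=cv2.INTER_CUBIC))
E
```

```text
white [379, 185, 25, 24, 443] [390.7 196.5] [ 0.5464 -0.2616]
white [335, 192, 25, 25, 442] [347.1 204.1] [ 0.5224 -0.1219]
white [285, 198, 29, 29, 658] [299.2 211.8] [0.4985 0.0301]
white [423, 210, 24, 25, 441] [435.  221.9] [ 0.4642 -0.3982]
white [450, 269, 8, 7, 49] [453.3 272.1] [ 0.3079 -0.4459]
white [329, 350, 7, 7, 35] [331.5 353.1] [ 0.0724 -0.0674]
grey [249, 115, 28, 21, 368] [263.1 124.9] [0.7986 0.1532]
grey [350, 124, 12, 14, 102] [355.3 131.4] [ 0.7745 -0.1556]
grey [446, 170, 7, 8, 42] [449.  173.5] [ 0.6279 -0.4609]
grey [177, 184, 44, 43, 1554] [198.8 204.8] [0.5272 0.3555]
grey [376, 184, 29, 29, 649] [390.  198.2] [ 0.546  -0.2634]
grey [333, 192, 28, 29, 650] [346.6 205.6] [ 0.5224 -0.122 ]
grey [284, 197, 31, 30, 744] [299.1 211.6] [0.5032 0.0313]
grey [418, 209, 30, 29, 685] [432.9 223.1] [ 0.4639 -0.3986]
grey [265, 231, 12, 11, 98] [270.3 236. ] [0.4249 0.1229]
grey [435, 257, 32, 13, 54] [450.7 261.5] [ 0.3414 -0.4479]
```

View pics/crop1.png

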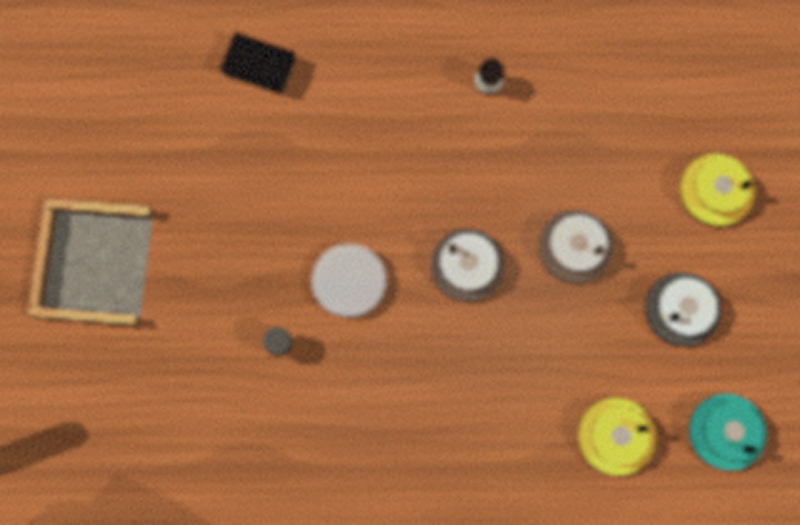

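```bash
cat >> h.py <<'E'
from scipy.spatial.transform import Rotation as Ro
def d(x,y,z,yaw=None):
    "shift(cm) and z-turn(deg) from now to world target; yaw=world angle (deg) of tool y axis"
    from bench import status
    o=status.get_obs();q=np.array(o["eef_rot"]);R=Ro.from_quat(q[[1,2,3,0]]).as_matrix()
    s=R.T@(np.array([x,y,z])-o["eef_pos"])*100
    y0=np.degrees(np.arctan2(R[1,1],R[0,1]))
    print("t",round(o["time_s"],2),"pos",o["eef_pos"].round(4),"yaw",y0.round(1),"F",np.round(o["wrist_force"],1),"shift",s.round(2),"turn",None if yaw is None else round(y0-yaw,1))
E
python3 - <<'E'
from h import *
c=dict(np.load("top0.npz"))
P=lambda u,v,z:ray(c,u/2.5+160-.3,v/2.5+100-.3,z)
for n,a in dict(T1=((.5224,-.122),(453,249)),T2=((.5462,-.2625),(599,250)),T3=((.464,-.3985),(675,317))).items():
    p=P(*a[1],.05);v=p-a[0];print(n,"pin",p.round(4),"r",np.hypot(*v).round(4),"ang",np.degrees(np.arctan2(v[1],v[0])).round(0))
for u,v in((47,202),(33,315),(150,210),(135,320)):print("bay",P(u,v,.022).round(4))
for n,u,v in(("y1",718,190),("y2",617,437),("tq",728,432)):print(n,P(u,v,.015).round(3))
d(.52,-.12,.15,90)
E
```

```text
T1 pin [ 0.5354 -0.1017] r 0.0241 ang 57.0
T2 pin [ 0.5333 -0.2858] r 0.0266 ang -119.0
T3 pin [ 0.4479 -0.3771] r 0.0268 ang 127.0
bay [0.6052 0.4215]
bay [0.458  0.4308]
bay [0.594 0.288]
bay [0.451  0.3013]
y1 [ 0.619 -0.452]
y2 [ 0.302 -0.305]
tq [ 0.307 -0.445]
t 0.1 pos [0.2171 0.5319 0.2305] yaw 67.8 F [-0.4 -0.5  0.4] shift [-52.69 -48.88   8.11] turn -22.2
```

```bash
python3 -m handwheel '[[[-1,-57.5,-44.8,6,0,0,-22.2],[-1,-57.5,-44.8,6,0,0,-22.2],[-1,-57.5,-44.8,6,0,0,-22.2],[-1,-57.5,-44.8,6,0,0,-22.2],[-1,-57.5,-44.8,6,0,0,-22.2],[-1,-57.5,-44.8,6,0,0,-22.2],[-1,-57.5,-44.8,6,0,0,-22.2],[-1,-57.5,-44.8,6,0,0,-22.2],[-1,-57.5,-44.8,6,0,0,-22.2],[-1,-57.5,-44.8,6,0,0,-22.2]]]'; python3 -c "
from h import *
d(.585,-.1,.12,90)"
```

```text
time_s: 1.35
eef_pos: [0.5234, -0.0015, 0.1805]
eef_rot: [-0.0, 0.0, 1.0, 0.0]
wrist_force: [0.5, 0.5, 0.8]
opening: 0.0
grasp_force: 0.0
t 1.35 pos [ 0.5234 -0.0015  0.1805] yaw 90.0 F [0.5 0.5 0.8] shift [-6.17 -9.84  6.04] turn -0.0
```

```bash
python3 -m handwheel '[[[-1,-6.2,-9.8,6,0,0,0],[-1,-6.2,-9.8,6,0,0,0],[-1,-6.2,-9.8,10,0,0,0],[-1,-6.2,-9.8,13.5,0,0,0],[-1,-6.2,-9.8,13.5,0,0,0],[-1,-6.2,-9.8,13.5,0,0,0]]]'; python3 - <<'E'
from h import *
from bench import camera
d(.585,-.1,.044,90)
for n in("top","side"):
    c=camera(n);u,v=map(int,proj(c,(.54,-.11,.04)))
    k=c["frame"][v-40:v+40,u-50:u+50];cv2.imwrite(f"{n}1.png",k)
a=[cv2.resize(cv2.imread(f"{n}1.png"),(400,320),interpolation=cv2.INTER_CUBIC) for n in("top","side")]
cv2.imwrite("pics/s1.png",np.hstack(a))
E
```

```text
time_s: 2.1
eef_pos: [0.5856, -0.0977, 0.047]
eef_rot: [0.001, 0.0, 1.0, -0.0]
wrist_force: [0.3, -0.5, 0.4]
opening: -0.001
grasp_force: 0.0
t 2.1 pos [ 0.5856 -0.0977  0.047 ] yaw 90.0 F [ 0.3 -0.5  0.4] shift [ 0.06 -0.23  0.3 ] turn -0.0
```

View pics/s1.png

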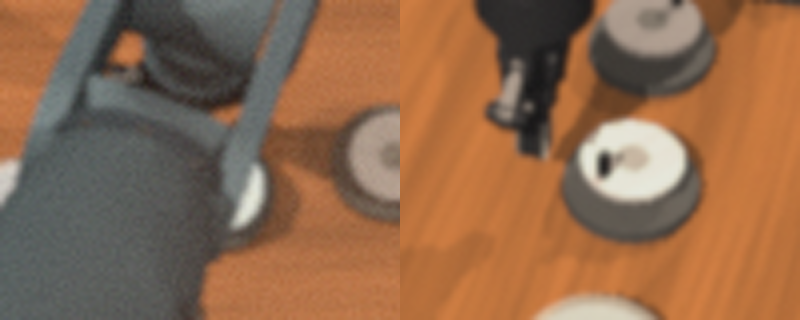

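The side crop shows turntable 1's pin at (604,165) and the fingertips at (540,150), on the pin's +x side. I'll push along -x.

```bash
cat > look.py <<'E'
import sys,time
from h import *
from bench import camera
x,y=map(float,sys.argv[1:3]);K=[];A=[]
for i in range(6):
    c=camera("side")
    r=rect(c,x-.045,x+.045,y-.045,y+.045,.046,3000)
    g=cv2.cvtColor(r,cv2.COLOR_BGR2GRAY);K.append(r)
    yy,xx=np.mgrid[:g.shape[0],:g.shape[1]];X=.045-yy/3000;Y=.045-xx/3000
    rr=np.hypot(X,Y);m=(g<70)&(rr<.034)&(rr>.017)
    A.append((round(np.degrees(np.arctan2(Y[m].mean(),X[m].mean()))),int(m.sum())) if m.any() else None)
print(A)
cv2.imwrite(f"pics/{sys.argv[3]}.png",np.vstack([np.hstack(K[:3]),np.hstack(K[3:])])[:, :800])
E
python3 -m handwheel '[[[-1,1.2,-0.2,0.3,0,0,0],[-1,2.5,-0.2,0.3,0,0,0],[-1,3.7,-0.2,0.3,0,0,0],[-1,5,-0.2,0.3,0,0,0],[-1,6.2,-0.2,0.3,0,0,0],[-1,7.2,-0.2,0.3,0,0,0],[-1,7,-0.2,-4,0,0,0],[-1,2,-0.2,-9,0,0,0],[-1,-2,-0.2,-9,0,0,0]]]'; python3 look.py .5224 -.122 spin1
```

```text
time_s: 3.32
eef_pos: [0.6081, -0.1007, 0.1406]
eef_rot: [0.004, 0.0, 1.0, -0.001]
wrist_force: [0.5, -0.8, 0.5]
opening: 0.001
grasp_force: 0.0
[(-72, 669), (-60, 708), (-49, 733), (-38, 730), (-27, 852), (-17, 843)]
```

View pics/spin1.png

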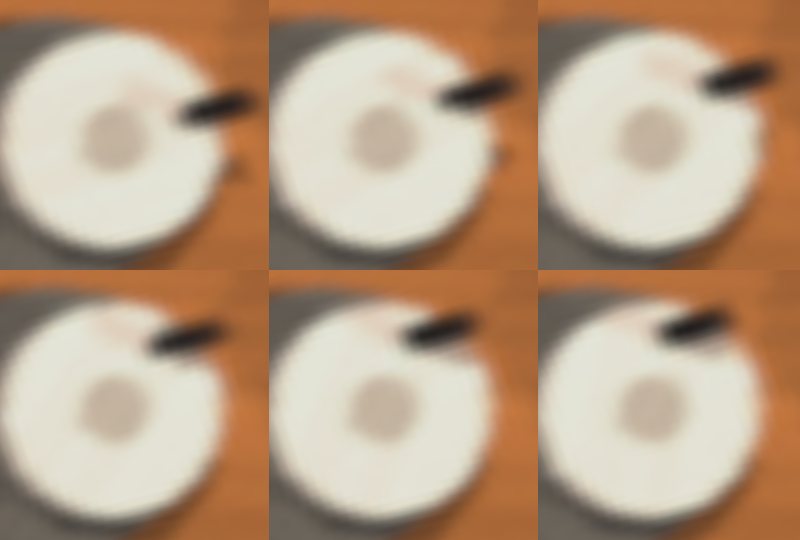

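Turntable 1 coasts at about 11° per 0.05 s in the six frames, so it is good. Next is turntable 2, pushed along +x from its -x side.

```bash
python3 -m handwheel '[[[-1,6,-9,0,0,0,0],[-1,12.3,-15,0,0,0,0],[-1,12.3,-18.6,0,0,0,0],[-1,12.3,-18.6,4,0,0,0],[-1,12.3,-18.6,9,0,0,0],[-1,12.3,-18.6,9.5,0,0,0],[-1,12.3,-18.6,9.5,0,0,0]]]'; python3 -c "
from h import *
d(.483,-.287,.043,90)"
```

```text
time_s: 4.5
eef_pos: [0.4817, -0.2852, 0.0414]
eef_rot: [-0.0, -0.0, 1.0, 0.0]
wrist_force: [-0.0, 0.2, 0.4]
opening: 0.0
grasp_force: 0.0
t 4.5 pos [ 0.4817 -0.2852  0.0414] yaw 90.0 F [-0.   0.2  0.4] shift [-0.13 -0.18 -0.16] turn 0.0
```

```bash
python3 -m handwheel '[[[-1,-1.2,-0.2,0,0,0,0],[-1,-2.5,-0.2,0,0,0,0],[-1,-3.7,-0.2,0,0,0,0],[-1,-5,-0.2,0,0,0,0],[-1,-6.2,-0.2,0,0,0,0],[-1,-7.4,-0.2,0,0,0,0],[-1,-7,-0.2,-4,0,0,0],[-1,-2,-0.2,-9,0,0,0],[-1,2,-1,-9,0,0,0]]]'; python3 look.py .5462 -.2625 spin2
```

```text
time_s: 5.62
eef_pos: [0.4637, -0.2972, 0.1345]
eef_rot: [0.003, -0.001, 1.0, -0.003]
wrist_force: [0.2, -1.5, 0.3]
opening: 0.001
grasp_force: 0.0
[(-31, 729), (-31, 718), (-31, 722), (-31, 721), (-31, 722), (-31, 717)]
```

View pics/spin2.png

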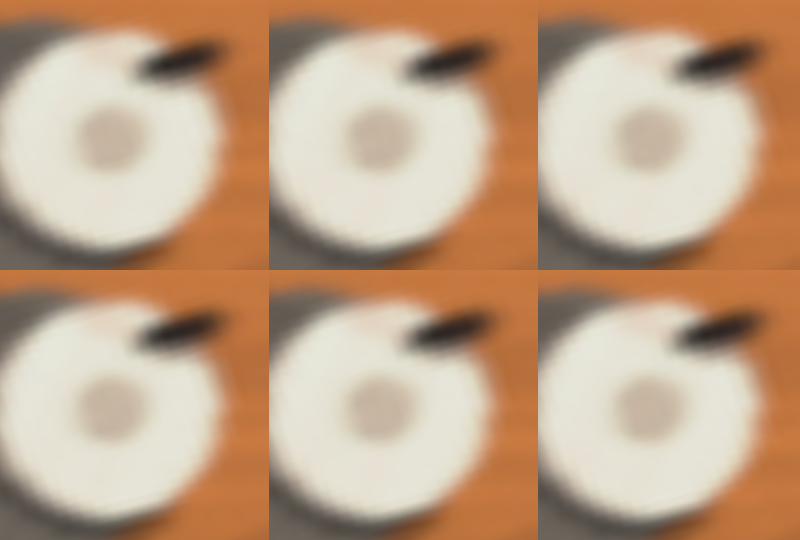

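Turntable 2's disc turned from -119° to -31° and then stood still, so it is the bad one. The task asks for every disc to be spun, so turntable 3 is next.

```bash
python3 -m handwheel '[[[-1,6.4,-4,0,0,0,0],[-1,6.4,-7.9,0,0,0,0],[-1,6.4,-7.9,4,0,0,0],[-1,6.4,-7.9,9,0,0,0],[-1,6.4,-7.9,9.1,0,0,0],[-1,6.4,-7.9,9.1,0,0,0]]]'; python3 -c "
from h import *
d(.398,-.376,.043,90)"
```

```text
time_s: 6.68
eef_pos: [0.3988, -0.375, 0.0407]
eef_rot: [0.0, -0.0, 1.0, -0.0]
wrist_force: [-0.6, -0.9, 0.5]
opening: 0.002
grasp_force: 0.0
t 6.67 pos [ 0.3988 -0.375   0.0407] yaw 90.0 F [-0.6 -0.9  0.5] shift [ 0.08 -0.1  -0.23] turn 0.0
```

```bash
python3 -m handwheel '[[[-1,-1.2,-0.1,-0.2,0,0,0],[-1,-2.5,-0.1,-0.2,0,0,0],[-1,-3.7,-0.1,-0.2,0,0,0],[-1,-5,-0.1,-0.2,0,0,0],[-1,-6.2,-0.1,-0.2,0,0,0],[-1,-7.4,-0.1,-0.2,0,0,0],[-1,-7,-0.1,-4,0,0,0],[-1,-2,-0.1,-9,0,0,0],[-1,2,-1,-9,0,0,0]]]'; python3 look.py .464 -.3985 spin3; python3 - <<'E'
from h import *
from bench import camera
c=camera("top");np.savez("top2.npz",**c);hsv=cv2.cvtColor(c["frame"],cv2.COLOR_BGR2HSV)
m=((hsv[...,1]<60)&(hsv[...,2]>120)).astype(np.uint8);m[:, :280]=0;m[:,470:]=0;m[260:]=0
n,l,s,ce=cv2.connectedComponentsWithStats(m)
for i in range(1,n):
    if s[i,4]>100: print("white",s[i].tolist(),ray(c,*ce[i],.036).round(4))
d(.5462,-.2625,.15,180)
E
```

```text
time_s: 7.8
eef_pos: [0.3788, -0.3862, 0.1333]
eef_rot: [0.002, -0.001, 1.0, -0.003]
wrist_force: [-0.7, -0.2, 0.1]
opening: 0.002
grasp_force: 0.0
[(-64, 673), (-73, 638), (-81, 664), (-89, 654), (-98, 663), (-106, 590)]
white [379, 185, 25, 24, 447] [ 0.5458 -0.2624]
white [335, 192, 25, 25, 460] [ 0.5227 -0.1214]
white [285, 198, 30, 29, 666] [0.4986 0.0297]
white [423, 210, 25, 24, 414] [ 0.4669 -0.3956]
white [416, 239, 19, 13, 110] [ 0.389  -0.3659]
t 8.15 pos [ 0.3785 -0.3843  0.1294] yaw 90.0 F [-0.1 -1.2 -0.9] shift [-16.77  12.17  -2.05] turn -90.0
```

Turntable 3 coasts too, at about 9° per 0.05 s. Turntable 2, at (0.546,-0.262), is confirmed as the bad one. I'll open the gripper and go above it.

```bash
python3 -m handwheel '[[[1,-4,3,0,0,0,0],[1,-9,6.5,0,0,0,0],[1,-14,10,0,0,0,0],[1,-16.7,12.2,0,0,0,0],[1,-16.7,12.2,3,0,0,0],[1,-16.7,12.2,6,0,0,0],[1,-16.7,12.2,6,0,0,0]]]'; python3 - <<'E'
from h import *
from bench import camera
d(.546,-.2625,.013,90)
c=camera("side");u,v=map(int,proj(c,(.546,-.262,.05)))
cv2.imwrite("pics/s2.png",cv2.resize(c["frame"][v-45:v+35,u-50:u+50],(750,600),interpolation=cv2.INTER_CUBIC))
E
```

```text
time_s: 9.02
eef_pos: [0.5435, -0.2602, 0.0665]
eef_rot: [-0.003, -0.001, 1.0, 0.002]
wrist_force: [0.7, -0.4, -0.1]
opening: 0.997
grasp_force: 0.0
t 9.03 pos [ 0.5435 -0.2602  0.0665] yaw 90.1 F [ 0.7 -0.4 -0.1] shift [-0.28 -0.25  5.34] turn 0.1
```

View pics/s2.png

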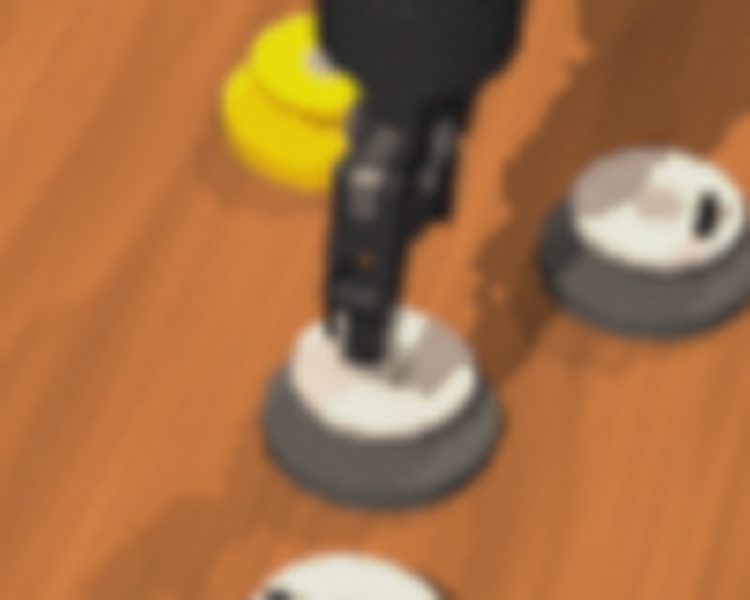

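The near fingertip, at crop (365,360), hangs in line with the disc. I'll descend, then close on the rim.

```bash
python3 -m handwheel '[[[1,-0.2,-0.2,0,0,0,0],[1,-0.2,-0.2,2,0,0,0],[1,-0.2,-0.2,3.5,0,0,0],[1,-0.2,-0.2,5,0,0,0],[1,-0.2,-0.2,5.2,0,0,0],[1,-0.2,-0.2,5.2,0,0,0]]]'; python3 -c "
from h import *
d(.546,-.2625,.013,90)"
```

```text
time_s: 9.82
eef_pos: [0.5467, -0.2646, 0.0176]
eef_rot: [-0.0, 0.0, 1.0, 0.0]
wrist_force: [0.1, 1.3, -0.5]
opening: 1.0
grasp_force: 0.0
t 9.82 pos [ 0.5467 -0.2646  0.0176] yaw 90.0 F [ 0.1  1.3 -0.5] shift [0.07 0.21 0.46] turn -0.0
```

```bash
python3 -m handwheel '[[[1,0,0.2,0.4,0,0,0],[1,0,0.2,0.5,0,0,0],[-1,0,0.2,0.5,0,0,0],[-1,0,0.2,0.5,0,0,0],[-1,0,0.2,0.5,0,0,0],[-1,0,0.2,0.5,0,0,0]]]'; python3 -c "
from h import *
d(.645,-.2625,.013,90)"
```

```text
time_s: 10.58
eef_pos: [0.5473, -0.2636, 0.0143]
eef_rot: [0.001, 0.0, 1.0, -0.001]
wrist_force: [-3.1, -0.6, 6.5]
opening: 0.815
grasp_force: 65.8
t 10.57 pos [ 0.5473 -0.2636  0.0143] yaw 90.0 F [-3.1 -0.6  6.5] shift [-9.77  0.11  0.14] turn -0.0
```

```bash
python3 -m handwheel '[[[-1,-1,0,0,0,0,0],[-1,-2.5,0,0,0,0,0],[-1,-4,0,0,0,0,0],[-1,-5.5,0,0,0,0,0],[-1,-7,0,0,0,0,0],[-1,-8.5,0,0,0,0,0],[-1,-9.8,0.5,0,0,0,0],[-1,-9.8,2,0,0,0,0],[-1,-9.8,4,0,0,0,0],[-1,-9.8,5,0,0,0,0]]]'; python3 -c "
from h import *
d(.645,.19,.0135,90)"
```

```text
time_s: 11.82
eef_pos: [0.646, -0.2138, 0.0144]
eef_rot: [0.001, -0.0, 1.0, -0.002]
wrist_force: [0.0, -6.9, 3.5]
opening: 0.811
grasp_force: 70.1
t 11.82 pos [ 0.646  -0.2138  0.0144] yaw 90.0 F [ 0.  -6.9  3.5] shift [ 1.000e-01  4.038e+01 -4.000e-02] turn 0.0
```

```bash
python3 -m handwheel '[[[-1,0,1.5,0,0,0,0],[-1,0,3.5,0,0,0,0],[-1,0,5.5,0,0,0,0],[-1,0,7.5,0,0,0,0],[-1,0,9.5,0,0,0,0],[-1,0,11.5,0,0,0,0],[-1,0,13.5,0,0,0,0],[-1,0,15.5,0,0,0,0],[-1,0,17.5,0,0,0,0],[-1,0,19.5,0,0,0,0]]]'; python3 -c "
from h import *
d(.645,.19,.0135,90)"
```

```text
time_s: 13.08
eef_pos: [0.6462, -0.019, 0.0143]
eef_rot: [0.001, 0.0, 1.0, -0.001]
wrist_force: [0.4, -8.3, 5.8]
opening: 0.809
grasp_force: 70.0
t 13.07 pos [ 0.6462 -0.019   0.0143] yaw 90.0 F [ 0.4 -8.3  5.8] shift [1.30e-01 2.09e+01 2.00e-02] turn -0.0
```

```bash
python3 -m handwheel '[[[-1,0,1.5,0,0,0,0],[-1,0,3.5,0,0,0,0],[-1,0,5.5,0,0,0,0],[-1,0,7.5,0,0,0,0],[-1,0,9.5,0,0,0,0],[-1,0,11.5,0,0,0,0],[-1,0,13.5,0,0,0,0],[-1,0,15.5,0,0,0,0],[-1,0.5,17.5,0,0,0,0],[-1,2,19.5,0,0,0,0]]]'; python3 -c "
from h import *
d(.516,.2,.0135,90)"
```

```text
time_s: 14.32
eef_pos: [0.6274, 0.1768, 0.0144]
eef_rot: [0.003, 0.0, 1.0, -0.001]
wrist_force: [5.2, -4.9, 4.9]
opening: 0.806
grasp_force: 70.0
t 14.32 pos [0.6274 0.1768 0.0144] yaw 90.0 F [ 5.2 -4.9  4.9] shift [11.14  2.31  0.03] turn -0.0
```

```bash
python3 -m handwheel '[[[-1,1.5,0.3,0,0,0,0],[-1,3.5,0.6,0,0,0,0],[-1,5.5,0.9,0,0,0,0],[-1,7.5,1.2,0,0,0,0],[-1,9.5,1.5,0,0,0,0],[-1,10.8,1.8,0,0,0,0],[-1,10.8,1.8,0,0,0,0]]]'; python3 - <<'E'
from h import *
from bench import camera
d(.526,.352,.0135,90)
c=camera("side");cv2.imwrite("pics/s3.png",c["frame"][100:400,130:530])
c=camera("top");cv2.imwrite("pics/t3.png",c["frame"])
E
```

```text
time_s: 15.2
eef_pos: [0.5171, 0.1961, 0.0143]
eef_rot: [0.001, -0.0, 1.0, 0.0]
wrist_force: [-1.8, 0.7, 11.9]
opening: 0.811
grasp_force: 70.7
t 15.2 pos [0.5171 0.1961 0.0143] yaw 90.0 F [-1.8  0.7 11.9] shift [-0.89 15.59  0.09] turn 0.0
```

View pics/s3.png

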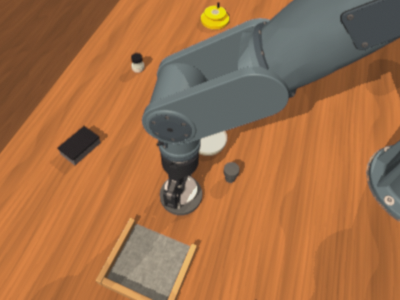

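The side view shows the gripped turntable at crop (182,192), in front of the mouth. The rail ends are at (130,222) and (196,246). I'll cross-check the bay from this view.

```bash
python3 - <<'E'
from h import *
c=dict(np.load("side0.npz"))
for u,v in((131,221),(197,245),(100,280),(172,300)):print(ray(c,u+130,v+100,.022).round(4))
E
```

```text
[0.5934 0.2945]
[0.4456 0.3003]
[0.6016 0.421 ]
[0.4589 0.412 ]
```

```bash
python3 -m handwheel '[[[-1,-0.1,1.5,0,0,0,0],[-1,-0.2,3.5,0,0,0,0],[-1,-0.3,5.5,0,0,0,0],[-1,-0.5,7.5,0,0,0,0],[-1,-0.6,9.5,0,0,0,0],[-1,-0.7,11.5,0,0,0,0],[-1,-0.8,13.5,0,0,0,0],[-1,-0.9,15.2,0,0,0,0],[-1,-0.9,16.2,0,0,0,0],[-1,-0.9,16.2,0,0,0,0]]]'; python3 -c "
from h import *
d(.526,.358,.0135,90)"
```

```text
time_s: 16.55
eef_pos: [0.5269, 0.3573, 0.0143]
eef_rot: [0.001, -0.0, 1.0, -0.0]
wrist_force: [-0.4, -3.3, 10.7]
opening: 0.803
grasp_force: 70.6
t 16.55 pos [0.5269 0.3573 0.0143] yaw 90.0 F [-0.4 -3.3 10.7] shift [0.09 0.07 0.08] turn 0.0
```

Release, raise straight up, then move clear and look.

```bash
python3 -m handwheel '[[[0.85,0,0,0,0,0,0],[0.85,0,0,0,0,0,0],[0.85,0,0,-0.5,0,0,0],[0.85,0,0,-3,0,0,0],[0.85,0,0,-7,0,0,0],[0.85,0,0,-12,0,0,0],[0.85,0,0,-16,0,0,0],[0.85,6,-4,-18,0,0,0],[0.85,12,-8,-18,0,0,0],[0.85,16,-14,-18,0,0,0]]]'; python3 - <<'E'
from h import *
from bench import camera
d(.5,.2,.2,90)
c=camera("side");s=camera("top")
a=rect(c,.42,.65,.25,.45,.007,1800);b=rect(s,.42,.65,.25,.45,.007,1800)
cv2.imwrite("pics/end.png",np.hstack([a,b]))
hsv=cv2.cvtColor(s["frame"],cv2.COLOR_BGR2HSV)
m=((hsv[...,1]<60)&(hsv[...,2]>120)).astype(np.uint8)
n,l,st,ce=cv2.connectedComponentsWithStats(m)
for i in range(1,n):
    if 150<st[i,4]<900: print("white",st[i].tolist(),ray(s,*ce[i],.036).round(4))
E
```

```text
time_s: 17.8
eef_pos: [0.3828, 0.2402, 0.1929]
eef_rot: [0.0, -0.001, 1.0, 0.0]
wrist_force: [0.4, -0.4, 0.3]
opening: 0.921
grasp_force: 0.0
t 17.8 pos [0.3828 0.2402 0.1929] yaw 90.1 F [ 0.4 -0.4  0.3] shift [-11.71  -4.04  -0.7 ] turn 0.1
white [52, 164, 25, 18, 312] [0.6257 0.7859]
white [184, 186, 36, 26, 540] [0.5467 0.3497]
white [335, 192, 25, 25, 457] [ 0.5223 -0.122 ]
white [285, 198, 30, 29, 659] [0.4986 0.0299]
white [423, 210, 25, 25, 453] [ 0.4642 -0.3982]
white [201, 215, 22, 88, 498] [0.3402 0.3   ]
white [160, 219, 39, 23, 468] [0.4419 0.4072]
white [148, 228, 18, 93, 619] [0.2989 0.467 ]
white [6, 256, 21, 26, 217] [0.3292 0.901 ]
white [7, 351, 50, 47, 354] [0.057  0.8013]
```

View pics/end.png

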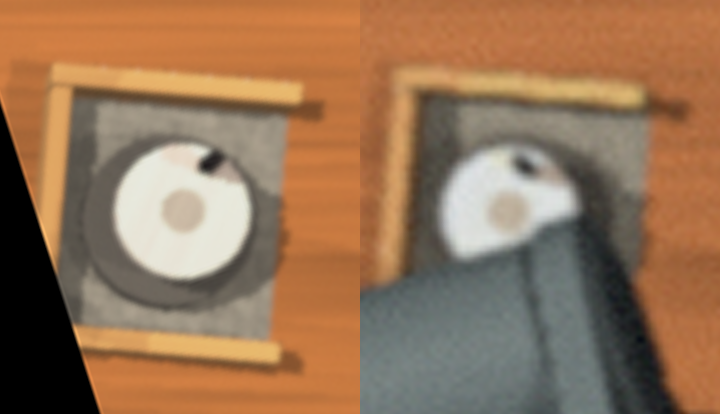

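The left half (side camera, rectified) shows the base spanning x≈83–256, well inside the mouth edge at ≈283, and clear of all three rails. The other two turntables and the petri dish read the same positions as at the start.

```bash
python3 -c "
from bench import ctrl
print(ctrl.hand_in())"
```

```text
the job is handed in; nothing more can be done
None
```

I spun all three discs; the middle turntable's stopped at once while the other two coasted, so I slid it upright into the repair bay, its base about 15 mm inside the mouth, and handed the job in at about 18 s with the other two turntables and the petri dish measured unmoved (the jar, slide box and eyepiece were not re-measured).

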